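# Change over the tray that stands open

## Robot

A 6-joint arm with a two-finger parallel gripper is mounted at the origin on the work surface. World frame = base frame: x ahead of the robot, y to its left, z up, the work surface at z = 0. Lengths are in m, angles in rad, forces in N, time in s.
With the tool pointing down it reaches from about 0.375 to 0.975 m from the base axis. Payload 3.8 kg.
Tool frame: the origin (TCP) lies at the very end of the fingers, on their centre line; the grasp point (between the pads) lies 19 mm behind it (bot.grip_point_offset is the distance from the TCP to the grasp point, in m); z points along the fingers, x is the direction in which the jaws open and shut, and the axes are right-handed (so a half turn about z gives the same grasp; the last joint's range is limited). The gripper opens to 85 mm and grips with 20 to 120 N. Pads are 22 mm wide; open, the fingers measure 114 mm over their backs; the gripper's body (76 mm by 85 mm) begins 54 mm behind the grasp point. The pads swing forward as they close: fully open they stand 13 mm farther back than shut.
Start: joints at [1.297, 0.264, 1.604, -0, 1.274, -0.037], TCP at [0.158, 0.656, 0.231] pointing down, gripper open.
Joint ranges: [-2.63, 2.63], [-0.94, 2.18], [0.31, 2.57], [-1.31, 4.45], [0, 2.66], [-2.55, 2.55]. Speed limits (rad/s): [2.57, 2.57, 3.14, 3.14, 3.14, 3.14].

## Interface

Orientations are given as a rotation vector (axis times angle).
In Python, from workcell import bot, read_camera gives the robot as it stands.
- The arm moves only by the tool arm_command, never from a script. Its argument "rows" is a list of rows, each an object with "delta_rot": the turn, a rotation vector about the tool's x, y, z in rad, a list of three; "xyz": the shift along the tool's x, y, z in m, a list of three; "gripper": the finger opening in m, from 0 to 0.0854. A call has 1 to 12 rows; each row shifts and turns the commanded pose from where the row before left it, along the tool's axes as they then stand; what a row does not reach is not made up. A row lasts 1/10 s, in which the tool goes at most 50 mm and 8.59 degrees, less where a joint would pass 70% of its speed; a pose out of reach is approached as far as the arm can. A call is refused whole if a number of a shift passes 0.05 or a number of a turn 0.15, either way. A call with a gripper value outside its range is refused whole. The fingers move at their own pace and stop on an object; "force" is the grip in N (left out, the last holds). Time passes only in rows, so rows that do not move let the fingers close. It gives the time, the measured TCP pose, the force and the opening at its end, in the units of the state.
- bot.read_state(): the state, without advancing time (a new reading comes with each control period).
- read_camera(name): name is "scene" or "top"; returns a dict with "pixels" (384x512x3 uint8, red, green, blue), "range_z" (384x512 float32, m along the optical axis (not along the pixel's ray), 0 where there is no reading), "intrinsics" (3x3 intrinsics, pixels), "camera_from_world" (4x4, takes a point from world to camera coordinates). Camera axes: x right, y up, looking along -z (the intrinsics and any distortion apply to the point x, -y, -z); pixel columns grow to the right and rows downward; lengths in m; the calibration is good to about 2 mm. A picture is of the moment at which its call begins.
- bot.finish_job(): hands the job in, once; it reports no verdict.
The state is a dict: "time": time; "q": joint angles; "joint_vel": joint speeds; "joint_torque": joint torques, N m; "tool_pos": TCP position; "tcp_rot": TCP orientation; "wrist_force": force on the tool from outside, world axes, zero at the start; "torque": the same for the moment, N m; "width": opening from 0.0 (shut) to 1.0 (fully open).
Only numpy, scipy, OpenCV 4.12 (cv2) and the standard library are available. Lean on these libraries where they do the work, as an engineer would, in place of code of your own. Each camera call takes 0.05 s, during which the arm holds its last target.

## Task

One of the two slim trays has been left open: first push it gently fully home with the fingertips, then hook a fingertip behind the upright lip of the wide tray and draw it gently all the way out, so that the tin in it can be reached. Keep the tin standing in its tray, leave the other slim tray shut and everything else on the bench where it is. Push and hook only: pinch or lift nothing, and finish clear of everything.

Things in the scene. Friction and masses are not known exactly. Their poses are not given: they have to be found in the camera images.
- wide_unit: the one wide fixed drawer unit on the bench: plywood box 130 wide (y), 180 deep (x), 50 high, with one bare aluminium tray. Origin on the bench under the middle of the front opening; its own -x is the way the tray comes out, the box lies on the +x side. Yaw differs from unit to unit
- wide_lip (a point): middle of the top edge of the INNER (tray-side) face of the wide tray's upright front lip, 42 above the bench; moves with the tray, axes as the unit's. Lip: wall 104 wide, 5 thick, from the tray floor (10 above the bench); its top rim, 4 thick, turns outward, outer edge 14 in front of this point. Behind the lip the floor is free for 58 to the unit's front when shut; tray sides 22 high
- wide_tray (a joint): wide tray: travel of the tray along its rail in m: 0 = shut against the inner stop, 0.12 = fully out against the outer stop; about 2 N of friction (plus slight damping), stays where it is left. Starts shut or up to 12 mm ajar
- slimA_unit: slim (the one whose tray was left open) fixed drawer unit on the bench: plywood box 84 wide (y), 180 deep (x), 50 high, with one bare aluminium tray. Origin on the bench under the middle of the front opening; its own -x is the way the tray comes out, the box lies on the +x side. Yaw differs from unit to unit
- slimA_lip (a point): middle of the top edge of the INNER (tray-side) face of the open slim tray's upright front lip, 42 above the bench; moves with the tray, axes as the unit's. Lip: wall 58 wide, 5 thick, from the tray floor (10 above the bench); its top rim, 4 thick, turns outward, outer edge 14 in front of this point. Behind the lip the floor is free for 58 to the unit's front when shut; tray sides 22 high
- slimA_tray (a joint): slim tray that was left open, starts 50 to 95 mm out: travel of the tray along its rail in m: 0 = shut against the inner stop, 0.12 = fully out against the outer stop; about 2 N of friction (plus slight damping), stays where it is left
- slimB_unit: the other slim (tray shut) fixed drawer unit on the bench: plywood box 84 wide (y), 180 deep (x), 50 high, with one bare aluminium tray. Origin on the bench under the middle of the front opening; its own -x is the way the tray comes out, the box lies on the +x side. Yaw differs from unit to unit
- slimB_lip (a point): middle of the top edge of the INNER (tray-side) face of the shut slim tray's upright front lip, 42 above the bench; moves with the tray, axes as the unit's. Lip: wall 58 wide, 5 thick, from the tray floor (10 above the bench); its top rim, 4 thick, turns outward, outer edge 14 in front of this point. Behind the lip the floor is free for 58 to the unit's front when shut; tray sides 22 high
- slimB_tray (a joint): the other slim tray, starts shut and must stay so: travel of the tray along its rail in m: 0 = shut against the inner stop, 0.12 = fully out against the outer stop; about 2 N of friction (plus slight damping), stays where it is left
- tin_mid (a point): centre of a loose closed steel tin, 40 diameter x 28 high, standing on the wide tray's floor under the unit's top, its near edge at least 80 behind the lip; z axis is the tin's own axis, up
- cork1: loose tapered cork standing between the units, 22 diameter x 34 high; origin at its foot. To be left alone
- cork2: as cork1, standing in the other gap between the units. To be left alone
- hammer1: loose hammer lying on the left of the bench; origin under its handle. To be left alone
- hammer2: loose hammer lying on the right of the bench; origin under its handle. To be left alone
- driver: loose screwdriver, 160 long, lying on the right of the bench; origin under it. To be left alone
- tub: loose empty white plastic tub, 110 diameter x 120 high, upright on the left; origin at its foot. To be left alone
- anvil: loose bench anvil, 4 kg, about 100 high, on the right; origin at its foot. To be left alone

How it is judged:
By the outcome, as a careful person would: the job done as asked, in the order asked, and still so for the second after the job is handed in, with the robot touching nothing.
It also fails if it takes over 48 s, if anything falls off the work surface, if the arm or the gripper's body presses on something with over 40 N, if the wrist force passes 120 N, or if a joint passes its speed limit or range.

## Working session

There is one attempt and no reset: what is moved stays moved. The work goes in short steps, Python scripts to look and compute and a tool call to move; the robot and the scene stay as the last step left them, time stands still between calls to the robot, and variables do not carry over. Pictures are saved under pics/ and viewed, and the job is handed in when it is done.

Besides the shell and the picture viewer there is one more tool, called after "Request:" as name(argument=value, ...), one argument or row to a line, values as JSON. arm_command: Moves the arm, as the interface text tells. Its arguments: {"type":"object","properties":{"rows":{"type":"array","items":{"type":"object","properties":{"delta_rot":{"type":"array","items":{"type":"number"}},"xyz":{"type":"array","items":{"type":"number"}},"gripper":{"type":"number"}}}},"force":{"type":"number"}},"required":["rows"]}

```bash
ls; mkdir -p pics; python3 - <<'E'
from workcell import bot, read_camera
import cv2,numpy as np
s=bot.read_state();print({k:np.round(v,3).tolist() for k,v in s.items()})
for n in("scene","top"):
    c=read_camera(n);cv2.imwrite(f"pics/{n}0.png",cv2.resize(c["pixels"][:,:,::-1],(800,600),interpolation=cv2.INTER_CUBIC))
    np.savez(f"{n}0.npz",**c)
    print(n,c["intrinsics"],c["camera_from_world"].round(3))
E
```

```text
pics
{'time': 0.0, 'q': [1.297, 0.265, 1.605, 0.0, 1.274, -0.037], 'joint_vel': [0.001, 0.001, -0.001, -0.001, -0.001, -0.0], 'joint_torque': [0.002, -51.508, -36.733, 0.0, 0.013, -0.0], 'tool_pos': [0.158, 0.655, 0.23], 'tcp_rot': [2.467, 1.943, -0.003], 'wrist_force': [0.42, -1.12, 0.638], 'torque': [0.002, -0.052, 0.02], 'width': 0.999}
scene [[453.98786001   0.         251.44347378]
 [  0.         453.98786001 194.30702945]
 [  0.           0.           1.        ]] [[-0.504  0.864  0.002  0.282]
 [-0.652 -0.381  0.656  0.324]
 [ 0.567  0.329  0.755 -1.55 ]
 [ 0.     0.     0.     1.   ]]
top [[447.65553176   0.         256.62880669]
 [  0.         447.65553176 192.76129298]
 [  0.           0.           1.        ]] [[-2.500e-02 -1.000e+00 -6.000e-03 -7.000e-03]
 [ 9.850e-01 -2.600e-02  1.680e-01 -5.920e-01]
 [-1.680e-01 -1.000e-03  9.860e-01 -1.432e+00]
 [ 0.000e+00  0.000e+00  0.000e+00  1.000e+00]]
```

View pics/scene0.png

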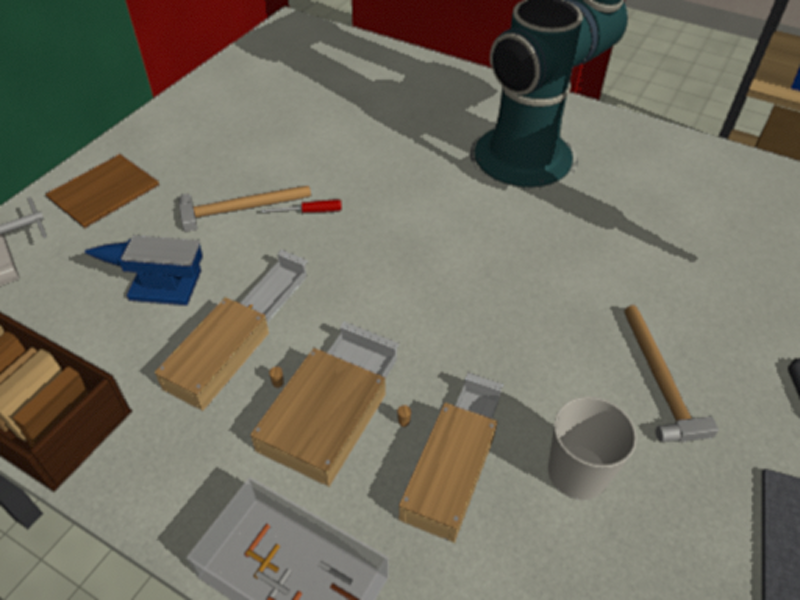

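View pics/top0.png

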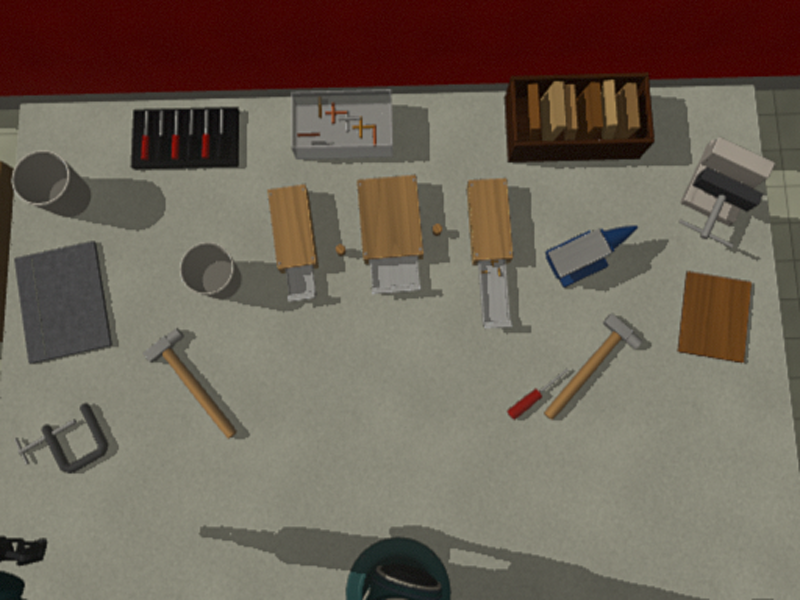

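The right slim tray (top view, x≈497, y 262–327) is open, the left slim is shut, and the wide unit is in the middle at (390,220). Corks stand in the gaps at (340,249) and (437,230). Next I'll measure with depth.

```bash
cat > h.py <<'E'
import numpy as np,cv2
from workcell import bot, read_camera
def cloud(c):
    K=c["intrinsics"];Z=c["range_z"];v,u=np.mgrid[:384,:512]
    P=np.stack([(u-K[0,2])/K[0,0]*Z,-(v-K[1,2])/K[1,1]*Z,-Z,np.ones_like(Z)],-1)
    W=P@np.linalg.inv(c["camera_from_world"]).T
    W=W[...,:3]; W[Z==0]=np.nan
    return W
def load(n): return dict(np.load(n))
E
python3 - <<'E'
from h import *
for n in("top","scene"):
    c=load(n+"0.npz");W=cloud(c);x,y,z=W[...,0],W[...,1],W[...,2]
    print(n,"bench z",np.nanmedian(z[(abs(z)<.02)]))
    roi=(x>.45)&(x<1.0)&(y>-.35)&(y<.32)
    m=(roi&(abs(z-.05)<.007)).astype(np.uint8)
    k,l,st,ce=cv2.connectedComponentsWithStats(m,connectivity=4)
    for i in range(1,k):
        if st[i,4]<250: continue
        p=W[l==i]
        r=cv2.minAreaRect(p[:,:2].astype(np.float32))
        print(st[i],p.mean(0).round(4),"rect",np.round(r[0],4),np.round(r[1],4),round(r[2],2),"corners",cv2.boxPoints(r).round(4).tolist())
E
python3 - <<'E'
from h import *
c=load("top0.npz");p=c["pixels"][:,:,::-1]
cv2.imwrite("pics/crop_top.png",cv2.resize(p[105:215,160:340],(800,489),interpolation=cv2.INTER_CUBIC))
c=load("scene0.npz");p=c["pixels"][:,:,::-1]
cv2.imwrite("pics/crop_sc.png",cv2.resize(p[150:290,140:330],(800,589),interpolation=cv2.INTER_CUBIC))
E
```

```text
top bench z 0.0007450394010617423
[ 229  112   42   54 1903] [ 0.7784 -0.001   0.0499] rect [ 7.806e-01 -7.000e-04] [0.1813 0.1299] 3.5 corners [[0.6861000061035156, 0.05860000103712082], [0.6940000057220459, -0.07109999656677246], [0.875, -0.060100000351667404], [0.8671000003814697, 0.06960000097751617]]
[ 300  114   28   53 1239] [ 0.7687 -0.2181  0.05  ] rect [ 0.7698 -0.2186] [0.1818 0.0854] 1.43 corners [[0.6779000163078308, -0.17820000648498535], [0.6800000071525574, -0.26350000500679016], [0.8616999983787537, -0.2590000033378601], [0.8596000075340271, -0.1736000031232834]]
[ 171  118   32   54 1257] [0.7631 0.2119 0.05  ] rect [0.7647 0.212 ] [0.1827 0.0852] 6.97 corners [[0.6689000129699707, 0.24320000410079956], [0.6791999936103821, 0.15860000252723694], [0.8605999946594238, 0.18080000579357147], [0.8501999974250793, 0.2653999924659729]]
scene bench z 0.00018291237275536165
[  99  190   71   64 1995] [ 0.7762 -0.2149  0.05  ] rect [ 0.7709 -0.2175] [0.1825 0.0879] 1.87 corners [[0.6783000230789185, -0.17649999260902405], [0.6811000108718872, -0.26440000534057617], [0.8636000
[... 194 characters left out ...]
867371, 0.06080000102519989], [0.6937999725341797, -0.07119999825954437], [0.8762000203132629, -0.0608999989926815], [0.8687000274658203, 0.07119999825954437]]
[ 256  258   62   81 2827] [0.7718 0.2146 0.0498] rect [0.7657 0.2131] [0.1816 0.0843] 7.43 corners [[0.670199990272522, 0.24310000240802765], [0.6811000108718872, 0.15950000286102295], [0.8611999750137329, 0.18299999833106995], [0.8503000140190125, 0.26660001277923584]]
[143 310 102  51 294] [0.9465 0.0751 0.0503] rect [0.9407 0.0899] [0.0589 0.2184] 16.1 corners [[0.8822000026702881, 0.1867000013589859], [0.9427000284194946, -0.02319999970495701], [0.9993000030517578, -0.006800000090152025], [0.9387999773025513, 0.2029999941587448]]
```

View pics/crop_top.png

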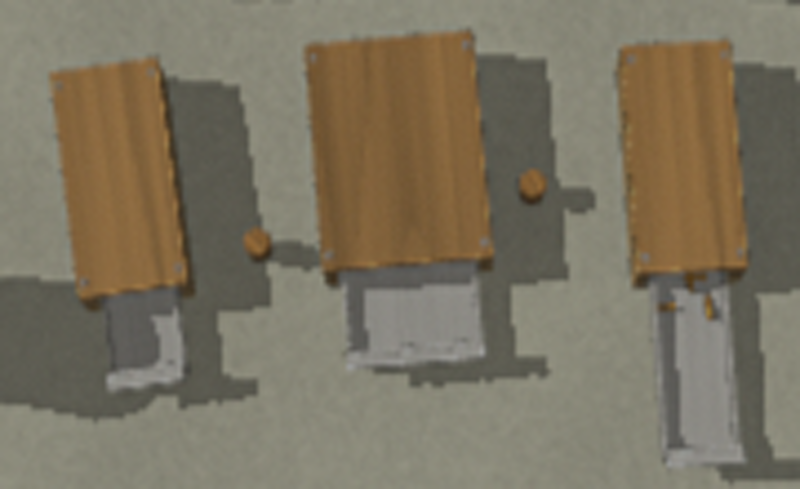

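View pics/crop_sc.png

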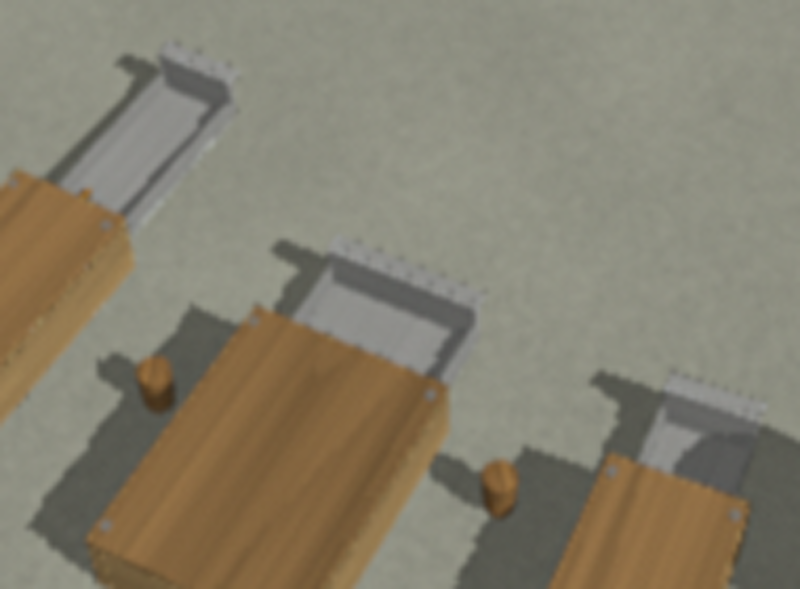

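```bash
cat >> h.py <<'E'
U={"A":(.6795,-.2206,1.65),"W":(.6908,-.0056,3.4),"B":(.6748,.201,7.2)}
def loc(p,u):
    x,y,a=U[u];a=np.radians(a);d=np.asarray(p)[...,:2]-[x,y]
    return np.stack([d[...,0]*np.cos(a)+d[...,1]*np.sin(a),-d[...,0]*np.sin(a)+d[...,1]*np.cos(a)],-1)
def rims(files):
    for n in files:
        W=cloud(load(n))
        for u,w in(("A",.02),("W",.04),("B",.02)):
            q=loc(W,u);z=W[...,2]
            m=(q[...,0]<-.035)&(q[...,0]>-.22)&(abs(q[...,1])<w+.02)&(z>.036)&(z<.052)
            a=q[m]
            if len(a)<3: print(n,u,len(a));continue
            print(n,u,len(a),"x pct",np.percentile(a[:,0],[2,25,50,75,98]).round(4),"y",a[:,1].min().round(3),a[:,1].max().round(3),"z",np.median(z[m]).round(4))
E
python3 -c "
from h import *
rims(['top0.npz','scene0.npz'])
W=cloud(load('scene0.npz'))
q=loc(W,'W');z=W[...,2]
m=(q[...,0]<.03)&(q[...,0]>-.12)&(abs(q[...,1])<.03)
for a in np.arange(-.1,.02,.005):
  k=m&(abs(q[...,0]-a)<.0025); print(round(a,3),k.sum(),np.percentile(z[k],[5,50,95]).round(3) if k.any() else '')
"
```

```text
top0.npz A 72 x pct [-0.1467 -0.1434 -0.1403 -0.1364 -0.1328] y -0.029 0.028 z 0.0417
top0.npz W 127 x pct [-0.0757 -0.0724 -0.0689 -0.0653 -0.0618] y -0.052 0.05 z 0.042
top0.npz B 72 x pct [-0.0715 -0.068  -0.0644 -0.0609 -0.0574] y -0.03 0.029 z 0.0422
scene0.npz A 96 x pct [-0.1457 -0.1407 -0.1361 -0.1327 -0.1299] y -0.027 0.03 z 0.0414
scene0.npz W 218 x pct [-0.0742 -0.0697 -0.0656 -0.0614 -0.0588] y -0.051 0.052 z 0.0414
scene0.npz B 140 x pct [-0.0708 -0.0658 -0.0611 -0.0578 -0.0544] y -0.028 0.029 z 0.0409
-0.1 2 [0.003 0.005 0.007]
-0.095 0 
-0.09 0 
-0.085 0 
-0.08 0 
-0.075 9 [0.039 0.04  0.043]
-0.07 42 [0.039 0.042 0.044]
-0.065 43 [0.017 0.04  0.044]
-0.06 172 [0.009 0.025 0.042]
-0.055 38 [0.007 0.01  0.013]
-0.05 33 [0.008 0.01  0.013]
-0.045 40 [0.008 0.01  0.013]
-0.04 33 [0.008 0.01  0.012]
-0.035 37 [0.008 0.01  0.013]
-0.03 34 [0.008 0.01  0.013]
-0.025 25 [0.009 0.011 0.014]
-0.02 0 
-0.015 0 
-0.01 0 
-0.005 0 
0.0 15 [0.047 0.049 0.051]
0.005 41 [0.048 0.05  0.052]
0.01 41 [0.048 0.05  0.053]
0.015 40 [0.047 0.05  0.052]
```

```bash
cat >> h.py <<'E'
from scipy.spatial.transform import Rotation as R
def st(u):
    s=bot.read_state();M=R.from_rotvec(s["tcp_rot"]).as_matrix()
    p=s["tool_pos"]
    a=np.radians(U[u][2]);ca,sa=np.cos(a),np.sin(a)
    G=np.array([[-sa,ca,0],[ca,sa,0],[0,0,-1.]]).T  # goal: tool x=unit y, tool y=unit x, z down
    f=np.asarray(s["wrist_force"])
    print("t",round(s["time"],2),"tcp",np.round(p,4),"local",u,loc(p,u).round(4),"w",round(s["width"],3))
    print(" rot to go (tool)",R.from_matrix(M.T@G).as_rotvec().round(4),"F unit x,y,z",np.round([f[0]*ca+f[1]*sa,-f[0]*sa+f[1]*ca,f[2]],2),"q",np.round(s["q"],2))
E
python3 -c "
from h import *
st('A')"
```

```text
t 0.1 tcp [0.1582 0.6555 0.2301] local A [-0.4959  0.8908] w 1.0
 rot to go (tool) [-0.0003  0.002  -0.2656] F unit x,y,z [-0.51  0.   -0.83] q [ 1.3   0.26  1.61  0.    1.27 -0.04]
```

Request:
arm_command(
  rows=[
    {"delta_rot":[0,0,-0.133],"xyz":[0,0,0],"gripper":0},
    {"delta_rot":[0,0,-0.133],"xyz":[0,0,0],"gripper":0},
  ],
  force=40,
)

```text
time: 0.3
tool_pos: [0.1582, 0.6557, 0.2304]
tcp_rot: [2.182, 2.259, -0.002]
wrist_force: [0.1, 0.4, 0.5]
width: 0.69
```

```bash
python3 -c "
from h import *
st('A')"
```

```text
t 0.3 tcp [0.1582 0.6557 0.2304] local A [-0.4958  0.8909] w 0.69
 rot to go (tool) [-0.0004  0.0014  0.0058] F unit x,y,z [0.16 0.44 0.47] q [ 1.3   0.26  1.6  -0.    1.27 -0.31]
```

Request:
arm_command(
  rows=[
    {"xyz":[-0.028,0.038,0],"delta_rot":[0,0,0],"gripper":0},
    {"xyz":[-0.028,0.038,0],"delta_rot":[0,0,0],"gripper":0},
    {"xyz":[-0.028,0.038,0],"delta_rot":[0,0,0],"gripper":0},
    {"xyz":[-0.028,0.038,0],"delta_rot":[0,0,0],"gripper":0},
    {"xyz":[-0.028,0.038,0],"delta_rot":[0,0,0],"gripper":0},
    {"xyz":[-0.028,0.038,0],"delta_rot":[0,0,0],"gripper":0},
    {"xyz":[-0.028,0.038,0],"delta_rot":[0,0,0],"gripper":0},
    {"xyz":[-0.028,0.038,0],"delta_rot":[0,0,0],"gripper":0},
    {"xyz":[-0.045,0,0],"delta_rot":[0,0,0],"gripper":0},
    {"xyz":[-0.045,0,0],"delta_rot":[0,0,0],"gripper":0},
    {"xyz":[-0.045,0,0],"delta_rot":[0,0,0],"gripper":0},
    {"xyz":[-0.045,0,0],"delta_rot":[0,0,0],"gripper":0},
  ],
)

```text
time: 1.5
tool_pos: [0.4736, 0.2592, 0.2306]
tcp_rot: [-2.188, -2.254, 0.002]
wrist_force: [1.0, -0.1, -0.1]
width: -0.004
```

```bash
python3 -c "
from h import *
st('A')"
```

```text
t 1.5 tcp [0.4736 0.2592 0.2306] local A [-0.192   0.4856] w -0.004
 rot to go (tool) [-0.001   0.0006  0.0005] F unit x,y,z [ 1.02 -0.17 -0.08] q [ 0.45  0.01  1.89 -0.    1.24 -1.15]
```

Request:
arm_command(
  rows=[
    {"xyz":[-0.044,0,0],"delta_rot":[0,0,0],"gripper":0},
    {"xyz":[-0.044,0,0],"delta_rot":[0,0,0],"gripper":0},
    {"xyz":[-0.044,0,0],"delta_rot":[0,0,0],"gripper":0},
    {"xyz":[-0.044,0,0],"delta_rot":[0,0,0],"gripper":0},
    {"xyz":[-0.044,0,0],"delta_rot":[0,0,0],"gripper":0},
    {"xyz":[-0.044,0,0],"delta_rot":[0,0,0],"gripper":0},
    {"xyz":[-0.044,0,0],"delta_rot":[0,0,0],"gripper":0},
    {"xyz":[-0.044,0,0],"delta_rot":[0,0,0],"gripper":0},
    {"xyz":[-0.044,0,0],"delta_rot":[0,0,0],"gripper":0},
    {"xyz":[-0.044,0,0],"delta_rot":[0,0,0],"gripper":0},
    {"xyz":[-0.04,0,0],"delta_rot":[0,0,0],"gripper":0},
    {"xyz":[0,0,0],"delta_rot":[0,0,0],"gripper":0},
  ],
)

```text
time: 2.7
tool_pos: [0.4876, -0.2229, 0.2309]
tcp_rot: [2.194, 2.248, -0.002]
wrist_force: [0.3, -0.2, -0.0]
width: -0.004
```

```bash
python3 -c "
from h import *
st('A')"
```

```text
t 2.7 tcp [ 0.4876 -0.2229  0.2309] local A [-0.1919  0.0033] w -0.004
 rot to go (tool) [-0.0006  0.0016 -0.0043] F unit x,y,z [ 0.32 -0.2  -0.03] q [-0.47  0.    1.9  -0.    1.24 -2.07]
```

Request:
arm_command(
  rows=[
    {"xyz":[-0.003,0,0.04],"delta_rot":[0,0,0],"gripper":0},
    {"xyz":[0,0,0.04],"delta_rot":[0,0,0],"gripper":0},
    {"xyz":[0,0,0.04],"delta_rot":[0,0,0],"gripper":0},
    {"xyz":[0,0,0.04],"delta_rot":[0,0,0],"gripper":0},
    {"xyz":[0,0,0.03],"delta_rot":[0,0,0],"gripper":0},
    {"xyz":[0,0,0.02],"delta_rot":[0,0,0],"gripper":0},
    {"xyz":[0,0,0],"delta_rot":[0,0,0],"gripper":0},
    {"xyz":[0,0,0],"delta_rot":[0,0,0],"gripper":0},
  ],
)

```text
time: 3.5
tool_pos: [0.4879, -0.2208, 0.0212]
tcp_rot: [-2.187, -2.253, 0.0]
wrist_force: [-0.0, -0.4, 0.7]
width: -0.003
```

```bash
python3 -c "
from h import *
st('A')
for n in('scene','top'):
  c=read_camera(n);np.savez(n+'1.npz',**c);p=c['pixels'][:,:,::-1]
  p=p[130:290,110:330] if n=='scene' else p[105:225,160:340]
  cv2.imwrite('pics/%s1.png'%n,cv2.resize(p,None,fx=3.5,fy=3.5,interpolation=cv2.INTER_CUBIC))
"
```

```text
t 3.5 tcp [ 0.4879 -0.2208  0.0212] local A [-0.1915  0.0053] w -0.003
 rot to go (tool) [-0.001  -0.0007  0.0009] F unit x,y,z [-0.04 -0.42  0.65] q [-0.47  0.23  2.08  0.    0.84 -2.07]
```

View pics/scene1.png

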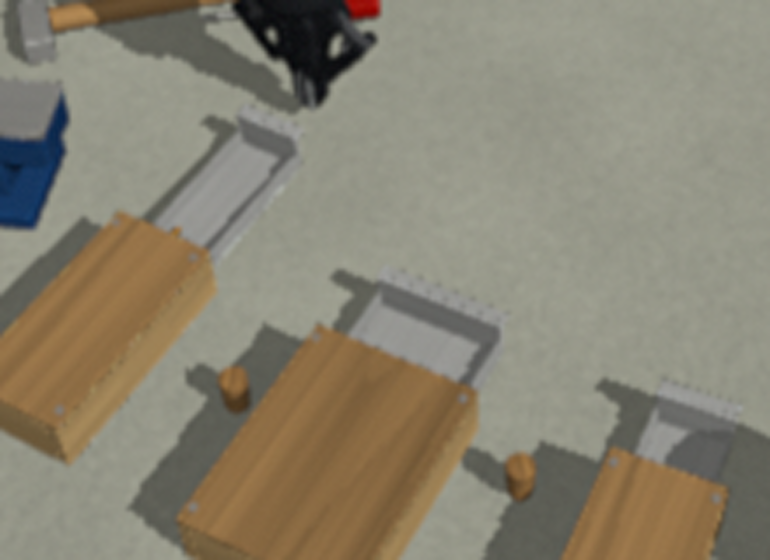

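The fingertips (scene crop 312,100) stand just in front of the slim A lip at (270,125), and nothing else is touched.

Request:
arm_command(
  rows=[
    {"xyz":[-0.005,0.008,0],"delta_rot":[0,0,0],"gripper":0},
    {"xyz":[0,0.01,0],"delta_rot":[0,0,0],"gripper":0},
    {"xyz":[0,0.01,0],"delta_rot":[0,0,0],"gripper":0},
    {"xyz":[0,0.004,0],"delta_rot":[0,0,0],"gripper":0},
    {"xyz":[0,0.004,0],"delta_rot":[0,0,0],"gripper":0},
    {"xyz":[0,0.004,0],"delta_rot":[0,0,0],"gripper":0},
    {"xyz":[0,0.005,0],"delta_rot":[0,0,0],"gripper":0},
    {"xyz":[0,0.005,0],"delta_rot":[0,0,0],"gripper":0},
  ],
)

```text
time: 4.4
tool_pos: [0.538, -0.225, 0.0209]
tcp_rot: [-2.188, -2.253, 0.001]
wrist_force: [-1.6, -0.2, 0.8]
width: 0.003
```

```bash
python3 -c "
from h import *
st('A')"
```

```text
t 4.4 tcp [ 0.538  -0.225   0.0209] local A [-0.1416 -0.0003] w 0.003
 rot to go (tool) [-0.001  -0.0004  0.0003] F unit x,y,z [-1.64 -0.12  0.76] q [-0.44  0.31  1.97 -0.    0.86 -2.04]
```

Request:
arm_command(
  rows=[
    {"xyz":[0,0.005,0],"delta_rot":[0,0,0],"gripper":0},
    {"xyz":[0,0.005,0],"delta_rot":[0,0,0],"gripper":0},
    {"xyz":[0,0.005,0],"delta_rot":[0,0,0],"gripper":0},
    {"xyz":[0,0.005,0],"delta_rot":[0,0,0],"gripper":0},
    {"xyz":[0,0.005,0],"delta_rot":[0,0,0],"gripper":0},
    {"xyz":[0,0.005,0],"delta_rot":[0,0,0],"gripper":0},
    {"xyz":[0,0.005,0],"delta_rot":[0,0,0],"gripper":0},
    {"xyz":[0,0.004,0],"delta_rot":[0,0,0],"gripper":0},
    {"xyz":[0,0.004,0],"delta_rot":[0,0,0],"gripper":0},
    {"xyz":[0,0.003,0],"delta_rot":[0,0,0],"gripper":0},
    {"xyz":[0,0,0],"delta_rot":[0,0,0],"gripper":0},
  ],
)

```text
time: 5.5
tool_pos: [0.5851, -0.2238, 0.0215]
tcp_rot: [2.188, 2.253, 0.001]
wrist_force: [-1.0, -0.5, -1.0]
width: 0.001
```

```bash
python3 -c "
from h import *
st('A')
np.savez('top2.npz',**read_camera('top'));np.savez('scene2.npz',**read_camera('scene'));rims(['top2.npz','scene2.npz'])"
```

```text
t 5.5 tcp [ 0.5851 -0.2238  0.0215] local A [-0.0945 -0.0005] w 0.001
 rot to go (tool) [0.0011 0.0002 0.0005] F unit x,y,z [-1.03 -0.42 -1.04] q [-0.41  0.38  1.88  0.    0.89 -2.01]
top2.npz A 0
top2.npz W 129 x pct [-0.076  -0.0723 -0.0692 -0.0656 -0.0618] y -0.052 0.05 z 0.0425
top2.npz B 69 x pct [-0.0713 -0.0682 -0.0646 -0.0612 -0.0575] y -0.029 0.028 z 0.0419
scene2.npz A 136 x pct [-0.0956 -0.083  -0.0769 -0.0713 -0.068 ] y -0.028 0.03 z 0.0415
scene2.npz W 219 x pct [-0.0735 -0.0698 -0.065  -0.0616 -0.0591] y -0.051 0.053 z 0.0415
scene2.npz B 139 x pct [-0.0706 -0.0658 -0.0608 -0.0577 -0.0552] y -0.028 0.029 z 0.0414
```

Request:
arm_command(
  rows=[
    {"xyz":[0,0.003,0],"delta_rot":[0,0,0],"gripper":0},
    {"xyz":[0,0.003,0],"delta_rot":[0,0,0],"gripper":0},
    {"xyz":[0,0.002,0],"delta_rot":[0,0,0],"gripper":0},
    {"xyz":[0,0.001,0],"delta_rot":[0,0,0],"gripper":0},
  ],
)

```text
time: 6.0
tool_pos: [0.5937, -0.2236, 0.0216]
tcp_rot: [2.188, 2.253, 0.0]
wrist_force: [-2.2, -0.5, 1.3]
width: 0.003
```

Request:
arm_command(
  rows=[
    {"xyz":[0,0.001,0],"delta_rot":[0,0,0],"gripper":0},
    {"xyz":[0,0.001,0],"delta_rot":[0,0,0],"gripper":0},
  ],
)

```text
time: 6.2
tool_pos: [0.5953, -0.2235, 0.0214]
tcp_rot: [2.189, 2.254, -0.0]
wrist_force: [-2.0, -0.9, 1.3]
width: -0.003
```

```bash
python3 -c "
from h import *
st('A')"
```

```text
t 6.2 tcp [ 0.5953 -0.2235  0.0214] local A [-0.0842 -0.0005] w -0.003
 rot to go (tool) [0.0001 0.0002 0.0004] F unit x,y,z [-1.99 -0.86  1.33] q [-0.4   0.39  1.86 -0.    0.89 -2.  ]
```

Still about 2 N, which is friction only. I'll step 1 mm at a time until the stop.

Request:
arm_command(
  rows=[
    {"xyz":[0,0.001,0],"delta_rot":[0,0,0],"gripper":0},
    {"xyz":[0,0.001,0],"delta_rot":[0,0,0],"gripper":0},
  ],
)

```text
time: 6.4
tool_pos: [0.5973, -0.2235, 0.0213]
tcp_rot: [2.189, 2.254, -0.0]
wrist_force: [-1.5, 0.2, 1.6]
width: -0.001
```

Request:
arm_command(
  rows=[
    {"xyz":[0,0.001,0],"delta_rot":[0,0,0],"gripper":0},
    {"xyz":[0,0,0],"delta_rot":[0,0,0],"gripper":0},
  ],
)

```text
time: 6.6
tool_pos: [0.5974, -0.2235, 0.0212]
tcp_rot: [-2.188, -2.253, 0.002]
wrist_force: [-5.1, -1.0, 3.9]
width: 0.002
```

Request:
arm_command(
  rows=[
    {"xyz":[0,0.001,0],"delta_rot":[0,0,0],"gripper":0},
    {"xyz":[0,0,0],"delta_rot":[0,0,0],"gripper":0},
  ],
)

```text
time: 6.8
tool_pos: [0.5974, -0.2234, 0.0211]
tcp_rot: [-2.186, -2.252, 0.004]
wrist_force: [-7.5, -1.2, 5.6]
width: 0.001
```

Request:
arm_command(
  rows=[
    {"xyz":[0,0.001,0],"delta_rot":[0,0,0],"gripper":0},
    {"xyz":[0,0,0],"delta_rot":[0,0,0],"gripper":0},
  ],
)

```text
time: 7.0
tool_pos: [0.5974, -0.2234, 0.0211]
tcp_rot: [-2.185, -2.251, 0.006]
wrist_force: [-10.5, -1.6, 7.0]
width: -0.001
```

Solid stop: 10 N with no motion. I'll back off and raise.

Request:
arm_command(
  rows=[
    {"xyz":[0,-0.006,0],"delta_rot":[0,0,0],"gripper":0},
    {"xyz":[0,-0.02,0],"delta_rot":[0,0,0],"gripper":0},
    {"xyz":[0,-0.025,0],"delta_rot":[0,0,0],"gripper":0},
    {"xyz":[0,-0.01,-0.02],"delta_rot":[0,0,0],"gripper":0},
    {"xyz":[0,0,-0.04],"delta_rot":[0,0,0],"gripper":0},
    {"xyz":[0,0,-0.04],"delta_rot":[0,0,0],"gripper":0},
    {"xyz":[0,0,0],"delta_rot":[0,0,-0.0305],"gripper":0},
    {"xyz":[0,0,0],"delta_rot":[0,0,0],"gripper":0},
  ],
)

```text
time: 7.8
tool_pos: [0.5412, -0.2257, 0.1236]
tcp_rot: [2.151, 2.283, 0.004]
wrist_force: [0.3, 0.2, -1.1]
width: 0.001
```

```bash
python3 -c "
from h import *
st('W')
np.savez('top3.npz',**read_camera('top'));np.savez('scene3.npz',**read_camera('scene'));rims(['top3.npz','scene3.npz'])"
```

```text
t 7.8 tcp [ 0.5412 -0.2257  0.1236] local W [-0.1624 -0.2108] w 0.001
 rot to go (tool) [0.0051 0.0022 0.0004] F unit x,y,z [ 0.28  0.21 -1.12] q [-0.44  0.18  1.91  0.    1.04 -2.07]
top3.npz A 23 x pct [-0.0715 -0.0685 -0.0647 -0.0608 -0.0579] y 0.011 0.029 z 0.0404
top3.npz W 126 x pct [-0.0751 -0.0721 -0.0691 -0.0652 -0.0621] y -0.052 0.05 z 0.0425
top3.npz B 74 x pct [-0.0718 -0.0685 -0.065  -0.061  -0.0576] y -0.03 0.028 z 0.0426
scene3.npz A 100 x pct [-0.0703 -0.0652 -0.0616 -0.0578 -0.055 ] y -0.028 0.03 z 0.0414
scene3.npz W 212 x pct [-0.0741 -0.0697 -0.0651 -0.0615 -0.0585] y -0.052 0.053 z 0.0418
scene3.npz B 139 x pct [-0.0704 -0.0653 -0.0613 -0.0576 -0.0556] y -0.028 0.029 z 0.0414
```

Tray A reads the same as shut tray B. Next is the wide tray.

Request:
arm_command(
  rows=[
    {"xyz":[0.036,0,0],"delta_rot":[0.004,0.002,0],"gripper":0},
    {"xyz":[0.036,0.022,0],"delta_rot":[0,0,0],"gripper":0},
    {"xyz":[0.036,0.026,0],"delta_rot":[0,0,0],"gripper":0},
    {"xyz":[0.036,0.026,0],"delta_rot":[0,0,0],"gripper":0},
    {"xyz":[0.036,0.026,0],"delta_rot":[0,0,0],"gripper":0},
    {"xyz":[0.031,0.028,0],"delta_rot":[0,0,0],"gripper":0},
    {"xyz":[0,0,0],"delta_rot":[0,0,0],"gripper":0},
    {"xyz":[0,0,0],"delta_rot":[0,0,0],"gripper":0},
  ],
)

```text
time: 8.7
tool_pos: [0.6536, -0.0058, 0.1189]
tcp_rot: [-2.147, -2.284, 0.006]
wrist_force: [0.1, -0.5, 0.4]
width: 0.0
```

```bash
python3 -c "
from h import *
st('W')"
```

```text
t 8.7 tcp [ 0.6536 -0.0058  0.1189] local W [-0.0372  0.002 ] w 0.0
 rot to go (tool) [-0.0074 -0.0022  0.0022] F unit x,y,z [ 0.05 -0.52  0.44] q [-0.05  0.32  1.75  0.    1.08 -1.68]
```

Request:
arm_command(
  rows=[
    {"xyz":[0,0.004,0.03],"delta_rot":[-0.007,-0.002,0.002],"gripper":0},
    {"xyz":[0,0,0.03],"delta_rot":[0,0,0],"gripper":0},
    {"xyz":[0,0,0.02],"delta_rot":[0,0,0],"gripper":0},
    {"xyz":[0,0,0],"delta_rot":[0,0,0],"gripper":0},
  ],
)

```text
time: 9.1
tool_pos: [0.6533, -0.0077, 0.036]
tcp_rot: [-2.155, -2.279, 0.007]
wrist_force: [-0.6, -0.5, 0.1]
width: 0.005
```

```bash
python3 -c "
from h import *
st('W')
for n in('scene',):
  c=read_camera(n);np.savez(n+'4.npz',**c);p=c['pixels'][:,:,::-1]
  p=p[130:290,110:330] if n=='scene' else p[105:225,160:340]
  cv2.imwrite('pics/%s4.png'%n,cv2.resize(p,None,fx=3.5,fy=3.5,interpolation=cv2.INTER_CUBIC))
"
```

```text
t 9.1 tcp [ 0.6533 -0.0077  0.036 ] local W [-0.0375  0.0001] w 0.005
 rot to go (tool) [-0.0069 -0.0008 -0.0034] F unit x,y,z [-0.62 -0.48  0.11] q [-0.05  0.4   1.8   0.    0.94 -1.68]
```

View pics/scene4.png

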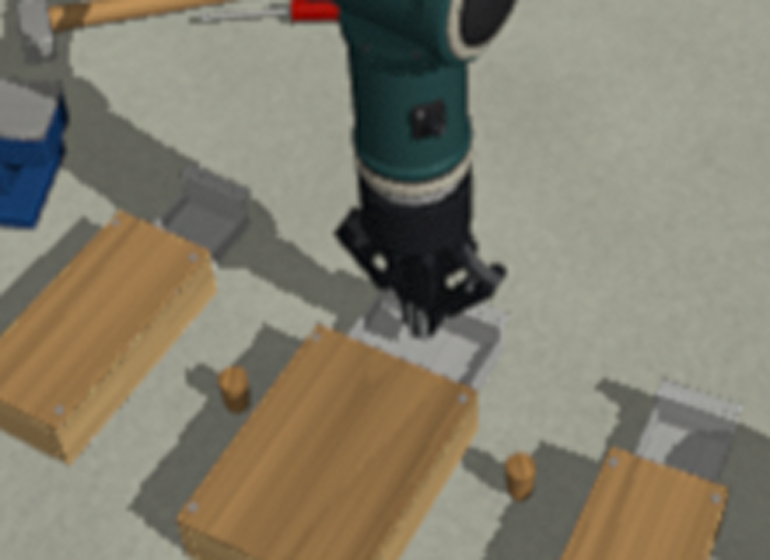

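The fingertips (420,325) are inside the tray, between lip and unit. I'll lower, then draw slowly.

Request:
arm_command(
  rows=[
    {"xyz":[0,0,0.01],"delta_rot":[0,0,0],"gripper":0},
    {"xyz":[0,0,0.005],"delta_rot":[0,0,0],"gripper":0},
    {"xyz":[0,-0.004,0],"delta_rot":[0,0,0],"gripper":0},
    {"xyz":[0,-0.004,0],"delta_rot":[0,0,0],"gripper":0},
    {"xyz":[0,-0.002,0],"delta_rot":[0,0,0],"gripper":0},
    {"xyz":[0,-0.002,0],"delta_rot":[0,0,0],"gripper":0},
    {"xyz":[0,-0.002,0],"delta_rot":[0,0,0],"gripper":0},
    {"xyz":[0,-0.002,0],"delta_rot":[0,0,0],"gripper":0},
    {"xyz":[0,-0.003,0],"delta_rot":[0,0,0],"gripper":0},
    {"xyz":[0,-0.003,0],"delta_rot":[0,0,0],"gripper":0},
    {"xyz":[0,-0.003,0],"delta_rot":[0,0,0],"gripper":0},
  ],
)

```text
time: 10.25
tool_pos: [0.634, -0.0079, 0.0263]
tcp_rot: [2.154, 2.282, 0.005]
wrist_force: [1.5, 0.1, -0.6]
width: 0.0
```

```bash
python3 -c "
from h import *
st('W')"
```

```text
t 10.25 tcp [ 0.634  -0.0079  0.0263] local W [-0.0569  0.001 ] w 0.0
 rot to go (tool) [ 0.0044  0.0001 -0.0017] F unit x,y,z [ 1.54 -0.03 -0.56] q [-0.05  0.38  1.86  0.    0.89 -1.68]
```

Request:
arm_command(
  rows=[
    {"xyz":[0,-0.003,0.001],"delta_rot":[0,0,0],"gripper":0},
    {"xyz":[0,-0.004,0.001],"delta_rot":[0,0,0],"gripper":0},
    {"xyz":[0,-0.004,0.001],"delta_rot":[0,0,0],"gripper":0},
    {"xyz":[0,-0.004,0],"delta_rot":[0,0,0],"gripper":0},
    {"xyz":[0,-0.004,0],"delta_rot":[0,0,0],"gripper":0},
    {"xyz":[0,-0.004,0],"delta_rot":[0,0,0],"gripper":0},
    {"xyz":[0,-0.004,0],"delta_rot":[0,0,0],"gripper":0},
    {"xyz":[0,-0.004,0],"delta_rot":[0,0,0],"gripper":0},
    {"xyz":[0,-0.004,0],"delta_rot":[0,0,0],"gripper":0},
    {"xyz":[0,-0.004,0],"delta_rot":[0,0,0],"gripper":0},
    {"xyz":[0,-0.004,0],"delta_rot":[0,0,0],"gripper":0},
    {"xyz":[0,-0.004,0],"delta_rot":[0,0,0],"gripper":0},
  ],
)

```text
time: 11.45
tool_pos: [0.5863, -0.0108, 0.0229]
tcp_rot: [2.155, 2.283, 0.003]
wrist_force: [2.4, -0.8, 1.7]
width: 0.002
```

```bash
python3 -c "
from h import *
st('W')"
```

```text
t 11.45 tcp [ 0.5863 -0.0108  0.0229] local W [-0.1047  0.001 ] w 0.002
 rot to go (tool) [ 0.003   0.0001 -0.0016] F unit x,y,z [ 2.35 -0.97  1.73] q [-0.06  0.31  1.97  0.    0.86 -1.69]
```

Request:
arm_command(
  rows=[
    {"xyz":[0,-0.004,0],"delta_rot":[0,0,0],"gripper":0},
    {"xyz":[0,-0.004,0],"delta_rot":[0,0,0],"gripper":0},
    {"xyz":[0,-0.004,0],"delta_rot":[0,0,0],"gripper":0},
    {"xyz":[0,-0.004,0],"delta_rot":[0,0,0],"gripper":0},
    {"xyz":[0,-0.004,0],"delta_rot":[0,0,0],"gripper":0},
    {"xyz":[0,-0.004,0],"delta_rot":[0,0,0],"gripper":0},
    {"xyz":[0,-0.004,0],"delta_rot":[0,0,0],"gripper":0},
    {"xyz":[0,-0.004,0],"delta_rot":[0,0,0],"gripper":0},
    {"xyz":[0,-0.004,0],"delta_rot":[0,0,0],"gripper":0},
    {"xyz":[0,-0.004,0],"delta_rot":[0,0,0],"gripper":0},
    {"xyz":[0,-0.004,0],"delta_rot":[0,0,0],"gripper":0},
    {"xyz":[0,-0.004,0],"delta_rot":[0,0,0],"gripper":0},
  ],
)

```text
time: 12.65
tool_pos: [0.5384, -0.0135, 0.0227]
tcp_rot: [2.155, 2.283, 0.003]
wrist_force: [2.2, -1.3, 1.0]
width: -0.003
```

```bash
python3 -c "
from h import *
st('W')"
```

```text
t 12.65 tcp [ 0.5384 -0.0135  0.0227] local W [-0.1526  0.0012] w -0.003
 rot to go (tool) [ 0.003  -0.     -0.0016] F unit x,y,z [ 2.15 -1.43  0.99] q [-0.07  0.23  2.07  0.    0.83 -1.7 ]
```

Request:
arm_command(
  rows=[
    {"xyz":[0,-0.003,0],"delta_rot":[0,0,0],"gripper":0},
    {"xyz":[0,-0.002,0],"delta_rot":[0,0,0],"gripper":0},
    {"xyz":[0,-0.002,0],"delta_rot":[0,0,0],"gripper":0},
    {"xyz":[0,-0.002,0],"delta_rot":[0,0,0],"gripper":0},
    {"xyz":[0,-0.001,0],"delta_rot":[0,0,0],"gripper":0},
    {"xyz":[0,-0.001,0],"delta_rot":[0,0,0],"gripper":0},
  ],
)

```text
time: 13.25
tool_pos: [0.5276, -0.014, 0.0226]
tcp_rot: [2.155, 2.283, 0.003]
wrist_force: [1.4, -0.2, -0.2]
width: -0.003
```

Request:
arm_command(
  rows=[
    {"xyz":[0,-0.001,0],"delta_rot":[0,0,0],"gripper":0},
    {"xyz":[0,-0.001,0],"delta_rot":[0,0,0],"gripper":0},
  ],
)

```text
time: 13.45
tool_pos: [0.5256, -0.0141, 0.0226]
tcp_rot: [2.155, 2.283, 0.003]
wrist_force: [3.1, 0.1, 1.5]
width: -0.002
```

Request:
arm_command(
  rows=[
    {"xyz":[0,-0.001,0],"delta_rot":[0,0,0],"gripper":0},
    {"xyz":[0,-0.001,0],"delta_rot":[0,0,0],"gripper":0},
  ],
)

```text
time: 13.65
tool_pos: [0.524, -0.0142, 0.0227]
tcp_rot: [2.155, 2.283, 0.004]
wrist_force: [3.2, 0.2, -3.1]
width: -0.001
```

```bash
python3 -c "
from h import *
st('W')"
```

```text
t 13.65 tcp [ 0.524  -0.0142  0.0227] local W [-0.167   0.0013] w -0.001
 rot to go (tool) [ 0.0038 -0.0001 -0.0017] F unit x,y,z [ 3.22  0.02 -3.06] q [-0.08  0.21  2.1   0.    0.83 -1.7 ]
```

Near the stop; 1 mm steps to confirm.

Request:
arm_command(
  rows=[
    {"xyz":[0,-0.001,0],"delta_rot":[0,0,0],"gripper":0},
    {"xyz":[0,0,0],"delta_rot":[0,0,0],"gripper":0},
  ],
)

```text
time: 13.85
tool_pos: [0.524, -0.0143, 0.0228]
tcp_rot: [2.154, 2.281, 0.007]
wrist_force: [5.6, 0.8, -4.0]
width: -0.001
```

Request:
arm_command(
  rows=[
    {"xyz":[0,-0.001,0],"delta_rot":[0,0,0],"gripper":0},
    {"xyz":[0,0,0],"delta_rot":[0,0,0],"gripper":0},
  ],
)

```text
time: 14.05
tool_pos: [0.524, -0.0143, 0.023]
tcp_rot: [2.153, 2.28, 0.009]
wrist_force: [8.3, 0.2, -6.4]
width: 0.006
```

Request:
arm_command(
  rows=[
    {"xyz":[0,-0.001,0],"delta_rot":[0,0,0],"gripper":0},
    {"xyz":[0,0,0],"delta_rot":[0,0,0],"gripper":0},
  ],
)

```text
time: 14.25
tool_pos: [0.524, -0.0143, 0.0232]
tcp_rot: [2.152, 2.279, 0.011]
wrist_force: [10.8, 0.6, -7.5]
width: 0.001
```

Outer stop reached: 11 N with no motion. I'll unhook by moving 12 mm inward, go straight up, and look.

Request:
arm_command(
  rows=[
    {"xyz":[0,0.006,0],"delta_rot":[0,0,0],"gripper":0},
    {"xyz":[0,0.008,0],"delta_rot":[0,0,0],"gripper":0},
    {"xyz":[0,0,0],"delta_rot":[0,0,0],"gripper":0},
    {"xyz":[0,0,-0.02],"delta_rot":[0,0,0],"gripper":0},
    {"xyz":[0,0,-0.04],"delta_rot":[0,0,0],"gripper":0},
    {"xyz":[0,0,-0.04],"delta_rot":[0,0,0],"gripper":0},
    {"xyz":[0,0,-0.04],"delta_rot":[0,0,0],"gripper":0},
    {"xyz":[0,-0.03,-0.04],"delta_rot":[0,0,0],"gripper":0},
    {"xyz":[0,-0.04,-0.03],"delta_rot":[0,0,0],"gripper":0},
    {"xyz":[0,-0.02,0],"delta_rot":[0,0,0],"gripper":0},
    {"xyz":[0,0,0],"delta_rot":[0,0,0],"gripper":0},
    {"xyz":[0,0,0],"delta_rot":[0,0,0],"gripper":0},
  ],
)

```text
time: 15.45
tool_pos: [0.4439, -0.0189, 0.2322]
tcp_rot: [2.155, 2.283, 0.004]
wrist_force: [-0.3, -0.0, -0.1]
width: 0.002
```

```bash
python3 -c "
from h import *
st('W')
for n in('scene','top'):
  c=read_camera(n);np.savez(n+'5.npz',**c);p=c['pixels'][:,:,::-1]
  p=p[130:290,110:330] if n=='scene' else p
  cv2.imwrite('pics/%s5.png'%n,cv2.resize(p,None,fx=3.5 if n=='scene' else 1.56,fy=3.5 if n=='scene' else 1.56,interpolation=cv2.INTER_CUBIC))
rims(['top5.npz','scene5.npz'])
"
```

```text
t 15.45 tcp [ 0.4439 -0.0189  0.2322] local W [-0.2473  0.0014] w 0.002
 rot to go (tool) [ 0.003  -0.0001 -0.0018] F unit x,y,z [-0.32  0.01 -0.07] q [-0.1  -0.19  2.07  0.    1.26 -1.73]
top5.npz A 74 x pct [-0.0718 -0.0684 -0.0652 -0.0613 -0.0579] y -0.029 0.029 z 0.0418
top5.npz W 75 x pct [-0.0771 -0.0679 -0.0609 -0.0535 -0.0429] y -0.008 0.026 z 0.0398
top5.npz B 74 x pct [-0.0713 -0.0685 -0.0648 -0.0608 -0.0574] y -0.027 0.029 z 0.0409
scene5.npz A 102 x pct [-0.0701 -0.0662 -0.0614 -0.0576 -0.0549] y -0.028 0.032 z 0.0413
scene5.npz W 310 x pct [-0.1913 -0.1834 -0.1778 -0.0609 -0.0435] y -0.052 0.053 z 0.0401
scene5.npz B 136 x pct [-0.0706 -0.0663 -0.0618 -0.0579 -0.0549] y -0.028 0.029 z 0.0409
```

View pics/scene5.png

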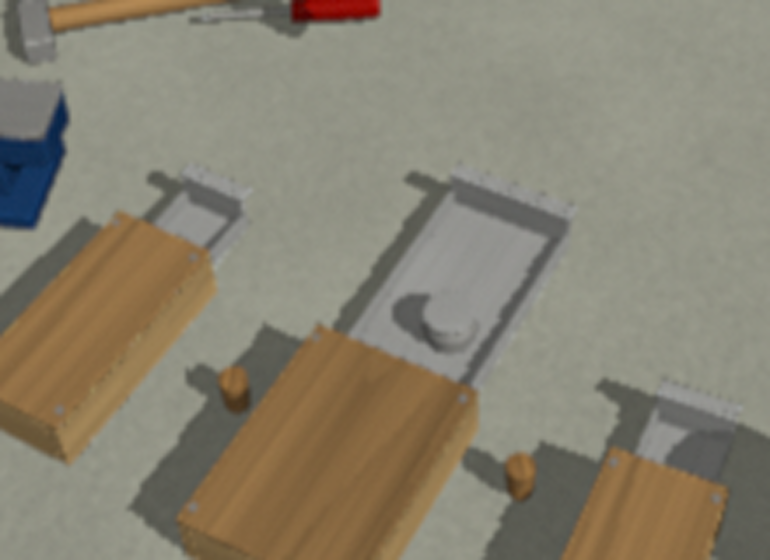

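View pics/top5.png

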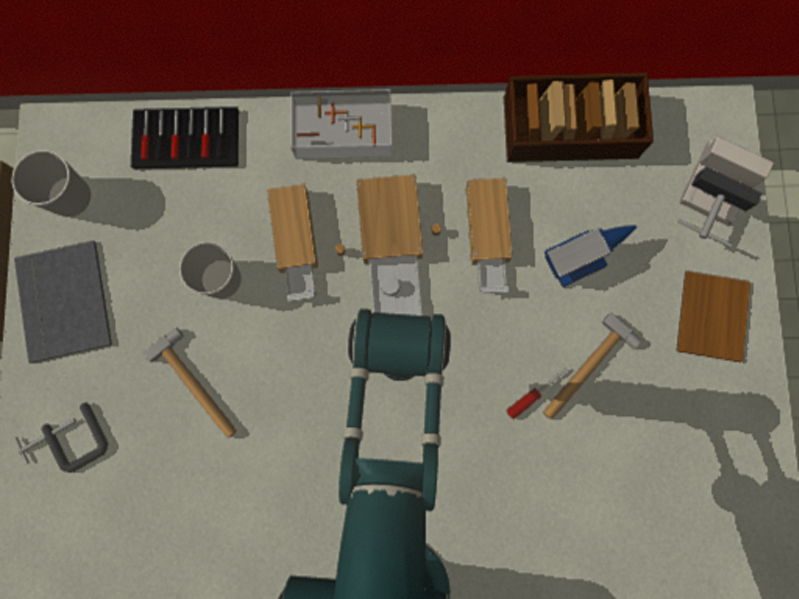

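The tin stands in the wide tray (scene crop 450,320) and the wide lip is about 120 mm out. Slims A and B read alike, both shut. Corks, hammers, driver, tub and anvil sit where they were, and the arm is clear at z 0.23. Handing in.

```bash
python3 -c "
from h import *
print(bot.finish_job())"
```

```text
the job is handed in; nothing more can be done
None
```

The job is done and handed in at about 15.6 s, and no check failed or disagreed.

- **Slim tray:** I pushed the open slim tray (on the robot's right) home with the closed fingertips until it hit a solid stop. It held about 10 N with no further motion. Its lip then measured the same as the other slim tray's, to within about 1 mm.
- **Wide tray:** I hooked the fingertips behind the wide tray's lip and drew it out slowly. It stopped solidly at about 11 N. By the camera the lip is about 120 mm out, which is its full travel.
- **Final pictures:** The tin is standing in the wide tray in front of the unit. The other slim tray is still shut, and the corks, hammers, screwdriver, tub and anvil look unmoved by eye; I did not measure them.
- **Robot:** It finished clear of everything, with the fingertips 0.23 m above the bench and almost no force at the wrist. Nothing was pinched or lifted.

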